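# Open the bench blast gate to its mark and hold it

### The job

The bench dust extraction is about to be switched on: first press the lid of the round chip pot down until it is fully home, while the blast gate is still shut. Then pull the blast gate's spring-return slide out by its upright black handle until its pointer lines up with the mark on the clip beside it, and finish while holding it there: do not let go, as the spring shuts the gate. Leave the other things on the bench where they are.

Things in the scene. Friction and masses are not known exactly. Their poses are not given: they have to be found in the camera images.
- gate: blast gate, fixed to the bench: a 120 x 120 mm flat aluminium frame (z 57 to 73 mm) on an upright 100 mm steel duct, with an open collar on top (100 mm diameter, up to z 103 mm). Origin: on the bench, on the duct axis; z up. The slide pulls out along the gate's own -x (roughly towards the robot). A fixed aluminium rail, 12 mm wide, top at z 67 mm, runs out along -x at y = +62 mm, to x = -255 mm.
- gate_slide: the gate's moving part: a 100 mm wide, 4 mm steel blade (top at z 67 mm) with an upright black handle near its outer end and a pointer. Its origin coincides with the gate's origin when shut and moves along the gate's -x as it is pulled; same axes. Travel 0 to 110 mm. A spring always pulls it shut: about 3 N when shut, rising by 0.6 N per 10 mm, to about 8 N at 80 mm. It starts shut.
- gate_handle (a point): centre of the black upright handle block on the slide: 20 mm thick along the pull (gate x), 34 mm wide (gate y), 52 mm tall, from the blade's top at z 67 mm up to z 119 mm. It is at x = -120, y = 0 mm of gate_slide. When shut, 50 mm are free between its inner face and the frame. Axes as the gate.
- gate_pointer (a point): top of the tip of the pointer, a 6 mm wide dark steel bar that lies on the blade, from the handle's foot out to the rail (+y side); its centre line is in line with the handle's centre (x = -120 mm of gate_slide), y = +53 mm, z 73 mm. Axes as the gate.
- gate_mark (a point): the mark: inner top end of a 6 mm wide dark steel bar on a small clip clamped to the rail (brass thumbscrew outside), fixed, at y = +56 mm, z 73 mm in the gate's frame, and 45 to 80 mm further out (-x) than the shut pointer, changing from run to run. Axes as the gate. The pointer is at the mark when both bars lie in one line across the rail (same gate x).
- pot: chip pot, fixed to the bench: round steel pot, 110 mm diameter, rim at z 85 mm, with a short outlet pipe on its +x side. Origin: on the bench, on the pot's axis.
- pot_lid (a joint): how far the lid has been pressed in, m: 0 is 14 mm proud, 0.014 is fully home (flange on the rim, a hard stop). Starts at 0 to 0.005. It moves straight down against about 7 N of friction and stays where it is left.
- lid_top (a point): centre of the top of the lid: a flat black plastic boss, 40 mm diameter and 12 mm high, on a 108 mm steel lid 10 mm thick, on the pot's axis. Its height is 107 mm when the lid is fully home, 14 mm more when the joint is 0.
- offcut: loose softwood offcut, 50 x 110 x 30 mm, bystander. Origin in it.
- sanding_block: loose cork sanding block with wooden back, 65 x 110 x 40 mm, bystander. Origin in it.
- screwdriver: loose screwdriver with red handle lying down, bystander. Origin in it.
- tape: loose yellow roll of tape lying flat, 96 mm diameter, 24 mm high, bystander. Origin in it.
- glue: loose white glue bottle, 60 mm diameter, 170 mm tall, standing, bystander. Origin in it.
- tin: loose tin with green label, 74 mm diameter, 110 mm tall, standing, bystander. Origin in it.
- wrench: loose steel wrench lying flat, bystander. Origin in it.
Things that resemble listed ones, but are neither listed nor needed, are in the scene too. Leave any purple or yellow look-alike of the pot alone.

How it is judged:
On the way:
1. the pot's lid is pressed fully home while the gate is still shut (value of joint pot_lid above 0.0122 m and x of gate_slide in the frame of gate above -0.012 m), for 0.2 s.
At the end, for the whole second after the job is handed in: The lid is home (joint above 12.2 of 14 mm); the pointer is within 6 mm of the mark along the gate's x; the slide is at rest and the fingers still hold it (more than 2 N of contact) (value of joint pot_lid above 0.0122 m and x of gate_pointer in the frame of gate_mark between -0.006 and 0.006 m and contact force between the fingers and gate_slide above 2 N and linear speed of gate_slide below 0.01 m/s); the arm keeps its last pose, push and grip.
It fails at once if a bystander is moved more than 40 mm (distance of any of offcut, sanding_block, screwdriver, tape, glue, tin, wrench from where it was at the start of the episode above 0.04 m).
It also fails if it takes over 43 s, if anything falls off the work surface, if the arm or the gripper's body presses on something with over 40 N, if the wrist force passes 120 N, or if a joint passes its speed limit or range.

### The arm

A 6-joint arm with a two-finger parallel gripper is mounted at the origin on the work surface. World frame = base frame: x ahead of the robot, y to its left, z up, the work surface at z = 0. Lengths are in m, angles in rad, forces in N, time in s.
With the tool pointing down it reaches from about 0.35 to 1 m from the base axis. Payload 7.1 kg.
Tool frame: the origin (TCP) lies midway between the tips of the shut fingers; the grasp point (between the pads) lies 19 mm behind it (ctrl.pinch_z is the distance from the TCP to the grasp point, in m); z points along the fingers, y is the line along which they close (so a half turn about z gives the same grasp; the last joint's range is limited). The gripper opens to 85 mm and grips with 20 to 120 N. Pads are 22 mm wide; open, the fingers measure 114 mm over their backs; the gripper's body (76 mm by 85 mm) begins 54 mm behind the grasp point. The pads swing forward as they close: fully open they stand 13 mm farther back than shut.
Start: joints at [1.239, 0.423, 1.63, -0, 1.089, -0.019], TCP at [0.192, 0.595, 0.231] pointing down, gripper open.
Joint ranges: [-3, 3], [-0.9, 2.11], [0.09, 2.58], [-1.31, 4.45], [0.11, 2.69], [-2.54, 2.54]. Speed limits (rad/s): [2.39, 2.39, 3.01, 3.14, 3.14, 3.14].

### API

Orientations are given as a unit quaternion [x, y, z, w].
In Python, from cell import sensors, cams, ctrl gives the robot as it stands. The module is installed in compiled form; this text tells all that it offers.
- The arm moves only by the shell command python3 -m crank 'ROWS' [FORCE]. ROWS is JSON, a list of rows, each a list of 7 numbers: the shift along the tool's x, y, z normalised to -1 to 1, where 1 is 200 mm, then the turn, a rotation vector about the tool's x, y, z normalised to -1 to 1, where 1 is 180 degrees, then the opening, from 0 (shut) to 1 (fully open). In form: [[dx, dy, dz, rx, ry, rz, claw], ...]. A call has 1 to 5 rows; each row is the pose to reach, as a shift and turn from the pose commanded when the call began, along the tool's axes at that moment, turning the shorter way round; what a row does not reach only later rows make up. A row lasts 1/12 s, in which the tool goes at most 41.7 mm and 7.16 degrees, less where a joint would pass 70% of its speed; a pose out of reach is approached as far as the arm can. A call with a number of a shift or a turn outside -1 to 1 is refused whole. A call with a gripper value outside its range is refused whole. The fingers move at their own pace and stop on an object; FORCE is the grip in N (left out, the last holds). Time passes only in rows, so rows that repeat a pose let the fingers close. It gives the time, the measured TCP pose, the force, the opening and the grip force at its end, in the units of the state.
- sensors.state(): the state, without advancing time (a new reading comes with each control period).
- cams.grab_frame(name): name is "scene" or "top" or "wrist"; returns a dict with "image" (420x560x3 uint8, red, green, blue), "mtx" (3x3 intrinsics, pixels), "rvec" (rotation vector, rad) and "tvec" (3), from world to camera coordinates, as OpenCV has them; the wrist camera has in their place "hand_eye" (4x4, takes a point from camera to tool coordinates, whose origin is the TCP and whose axes are the flange's). Camera axes: x right, y down, z forward; pixel columns grow to the right and rows downward; lengths in m; the calibration is good to about 2 mm. The wrist camera is an equidistant fisheye: a pixel r from the principal point sees the ray r / f radians off the axis. A picture is of the moment at which its call begins: read the wrist's pose just before it. There is no depth.
- ctrl.job_done(): hands the job in; it is judged then, once.
Trained networks look in a picture, given as the dict that the camera call returned (one of the last four; its "shot" number tells which), for a name from the list of things; names that differ only in an ending like _2 or _b are one class to them, and where a whole thing is asked for, a point or a joint stands for the part that bears it (a point fixed in the world has none). Each returns a list of dicts, best first, with "confidence" (0 to 1); they miss things now and then, are a little off and sometimes report something else, mostly with a low value. They report only what shows in the picture. A call takes as long as a camera call. They do not tell look-alikes from the thing itself.
- cams.recognise(picture, query): "xy" ([column, row] in pixels, amid what is visible of it).
The state is a dict: "t": time; "joint_positions": joint angles; "joint_velocities": joint speeds; "tau": joint torques, N m; "position": TCP position; "ee_rot": TCP orientation; "ft_force": force on the tool from outside, world axes, zero at the start; "ft_torque": the same for the moment, N m; "finger_gap": finger opening in m; "grip_force": force on a finger pad.
Only numpy, scipy, OpenCV 4.12 (cv2) and the standard library are available. Lean on these libraries where they do the work, as an engineer would, in place of code of your own. Each camera call takes 0.05 s, during which the arm holds its last target. There are 200 camera calls.

## Working session

There is one attempt and no reset: what is moved stays moved. The work goes in short steps, Python scripts to look and compute and a shell command to move; the robot and the scene stay as the last step left them, time stands still between calls to the robot, and variables do not carry over. Pictures are saved under pics/ and viewed, at most 10 in all, crops included, and the job is handed in when it is done.

```bash
mkdir -p pics
python3 - <<'E'
from cell import sensors,cams
import cv2,numpy as np
s=sensors.state();print(s['t'],s['position'],s['ee_rot'])
for n in("scene","top"):
    p=cams.grab_frame(n);cv2.imwrite(f'pics/{n}1.png',p['image'][:,:,::-1])
    np.savez(n,**{k:p[k] for k in('mtx','rvec','tvec','image')})
    for q in("gate","gate_handle","gate_pointer","gate_mark","pot","lid_top"):
        print(n,q,[(np.round(d['xy'],1).tolist(),round(d['confidence'],2)) for d in cams.recognise(p,q)][:4])
E
```

```text
0.0 [0.19213603 0.59414996 0.23053362] [ 1.55783062e-01  9.87790987e-01 -7.64421277e-04 -1.39283381e-04]
scene gate [([321.5, 295.3], 0.8)]
scene gate_handle [([328.3, 283.3], 0.81)]
scene gate_pointer [([329.2, 285.5], 0.61)]
scene gate_mark [([324.9, 284.5], 0.69), ([378.8, 265.5], 0.59)]
scene pot [([194.9, 256.2], 0.95), ([205.8, 347.1], 0.56), ([240.3, 101.3], 0.56), ([222.7, 170.4], 0.16)]
scene lid_top [([240.6, 84.9], 0.97), ([196.3, 242.9], 0.78), ([207.0, 337.5], 0.76), ([281.1, 247.7], 0.59)]
top gate [([230.7, 163.9], 0.59)]
top gate_handle [([229.7, 174.6], 0.76)]
top gate_pointer [([235.2, 170.6], 0.82), ([303.4, 234.2], 0.55)]
top gate_mark []
top pot [([336.0, 151.2], 0.91), ([289.8, 96.1], 0.83), ([400.3, 317.4], 0.56)]
top lid_top [([334.8, 148.5], 0.79), ([288.6, 91.9], 0.75), ([401.5, 323.5], 0.75)]
```

View pics/scene1.png

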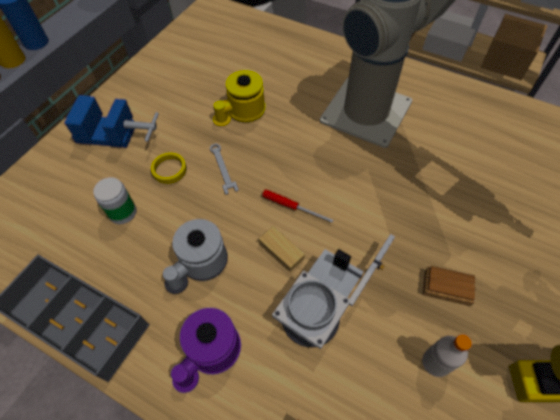

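View pics/top1.png

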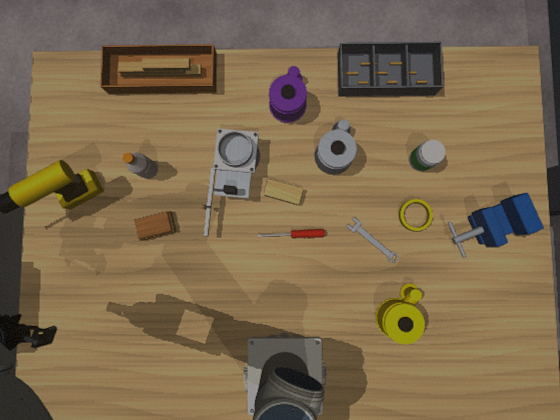

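Steel-coloured pot: lid at scene (196,239) and top (337,149). The gate handle is at scene (343,260) and top (230,190), with the rail clip near scene (375,270) and top (209,204). The arm is clear of the scene. I'll zoom in on these.

Run:
```python
import cv2,numpy as np
a=np.load('scene.npz')['image'][:,:,::-1][225:345,260:400]; b=np.load('top.npz')['image'][:,:,::-1][120:240,190:270]
f=lambda i:cv2.resize(i,None,fx=5,fy=5,interpolation=cv2.INTER_CUBIC)
cv2.imwrite('pics/c1.png',cv2.resize(np.hstack([a,b]),None,fx=3.6,fy=3.6,interpolation=cv2.INTER_CUBIC))
```

```text
(no output)
```

View pics/c1.png

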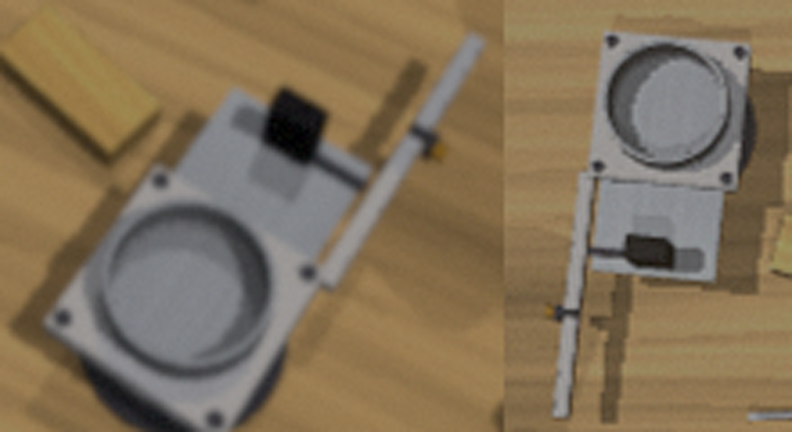

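Crop: pointer tip at scene (361,276) / top (214,189), and mark inner end at scene (375,261) / top (212,207). The frame screws and rail end are visible in both views. Next I'll fit the gate pose and the mark, and triangulate the lid.

```bash
cat > h.py <<'E'
import numpy as np,cv2
C={n:np.load(f'{n}.npz') for n in('scene','top')}
def proj(n,P):
    c=C[n];return cv2.projectPoints(np.float64(P).reshape(-1,1,3),c['rvec'],c['tvec'],c['mtx'],None)[0][:,0]
def tri(a,b):
    M=[C[n]['mtx']@np.c_[cv2.Rodrigues(C[n]['rvec'])[0],C[n]['tvec'].ravel()] for n in('scene','top')]
    X=cv2.triangulatePoints(M[0],M[1],np.float64(a).reshape(2,1),np.float64(b).reshape(2,1));return (X[:3]/X[3]).ravel()
E
python3 - <<'E'
from h import *
from scipy.optimize import least_squares
S=np.array([[160,181],[308,272],[63,317],[215,420],[365,183],[413,130],[473,41]])/3.6+[260,225]
T=(np.array([[727,178],[598,165],[740,52],[612,40],[592,250],[582,314],[561,413]])-[504,0])/3.6+[190,120]
names='s1 s2 s3 s4 ptr mark railend'.split()
for n,a,b in zip(names,S,T):print(n,tri(a,b).round(4))
def pts(p):
    x,y,w,s,m,dz=p
    L=np.array([[-s,-s,.073],[-s,s,.073],[s,-s,.073],[s,s,.073],[-.12,.053,.073],[-.12-m,.056,.073],[-.255,.062,.067]])
    c,q=np.cos(w),np.sin(w);return L@np.array([[c,q,0],[-q,c,0],[0,0,1]])+[x,y,dz]
f=lambda p:np.r_[(proj('scene',pts(p))-S).ravel(),(proj('top',pts(p))-T).ravel()]
r=least_squares(f,[.65,.15,0,.05,.06,0],loss='soft_l1');print(r.x.round(4),f(r.x).reshape(2,-1,2).round(1).tolist())
# dark boss
def blob(n,x0,x1,y0,y1):
    im=C[n]['image'][y0:y1,x0:x1].max(2)<45
    k,l,st,ce=cv2.connectedComponentsWithStats(im.astype(np.uint8));i=1+st[1:,4].argmax();print(n,st[i],ce[i]+[x0,y0]);return ce[i]+[x0,y0]
print('lid',tri(blob('scene',180,213,222,256),blob('top',322,352,135,162)))
print('handle',tri(blob('scene',325,360,243,275),blob('top',220,242,180,200)))
E
```

```text
s1 [0.5973 0.0914 0.0681]
s2 [0.6083 0.1952 0.0711]
s3 [0.7007 0.0808 0.0694]
s4 [0.7117 0.1849 0.0695]
ptr [0.5392 0.2013 0.068 ]
mark [0.488  0.212  0.0589]
railend [0.4092 0.2249 0.0594]
[ 0.6542  0.1383 -0.1009  0.0522  0.0511 -0.0058] [[[-0.6, 0.0], [-0.7, 0.3], [-0.6, 0.4], [-0.7, 0.1], [-0.7, 0.8], [-1.9, -1.3], [0.2, -1.1]], [[-0.6, 0.4], [-0.4, 0.7], [-0.6, 0.4], [-0.4, 0.5], [-1.6, 0.0], [-1.8, -0.3], [-0.9, 1.0]]]
scene [  8   9  16  15 197] [195.46192893 238.08629442]
top [  9   6  14  13 128] [337.328125  146.9921875]
lid [ 0.65086509 -0.15234053  0.11344129]
scene [  8   8  17  19 220] [341.18181818 260.05909091]
top [ 3  6 14  8 65] [230.44615385 189.76923077]
handle [0.5354144  0.15007729 0.09006683]
```

```bash
python3 -m crank '[[0,0,0,0,0,0.19,0],[0,0,0,0,0,0.19,0],[0,0,0,0,0,0.19,0],[0,0,0,0,0,0.19,0],[0,0,0,0,0,0.19,0]]' 60
python3 -m crank '[[0,0,0,0,0,0.19,0],[0,0,0,0,0,0.19,0],[0,0,0,0,0,0.19,0],[0,0,0,0,0,0.19,0],[0,0,0,0,0,0.19,0]]'
python3 -m crank '[[0,0,0,0,0,0.0526,0],[0,0,0,0,0,0.0526,0],[0,0,0,0,0,0.0526,0]]'
```

```text
t: 1.12
position: [0.1923, 0.5947, 0.2314]
ee_rot: [0.442, 0.897, 0.0, -0.0]
ft_force: [-0.1, -0.2, 0.5]
finger_gap: 0.0257
grip_force: 0.0
t: 1.53
position: [0.1923, 0.5947, 0.2313]
ee_rot: [0.686, 0.727, 0.0, 0.0]
ft_force: [-0.3, -0.2, -0.3]
finger_gap: 0.0
grip_force: 0.0
t: 1.78
position: [0.1923, 0.5947, 0.2313]
ee_rot: [0.742, 0.67, 0.0, -0.0]
ft_force: [-0.6, 0.5, 0.4]
finger_gap: -0.0003
grip_force: 0.0
```

```bash
for i in 1 2 3; do python3 -m crank '[[-0.653,0.583,0,0,0,0,0],[-0.653,0.583,0,0,0,0,0],[-0.653,0.583,0,0,0,0,0],[-0.653,0.583,0,0,0,0,0],[-0.653,0.583,0,0,0,0,0]]' |grep -E "^t|pos"; done
python3 -m crank '[[0,0,0,0,0,0,0],[0,0,0,0,0,0,0]]'
python3 - <<'E'
from cell import sensors,cams
import cv2,numpy as np
s=sensors.state();p=cams.grab_frame("wrist")
print(p['mtx'],p['hand_eye'].round(4) if hasattr(p['hand_eye'],'round') else p['hand_eye'])
np.savez('w1',image=p['image'],mtx=p['mtx'],he=p['hand_eye'],pos=s['position'],q=s['ee_rot'])
cv2.imwrite('pics/w1.png',p['image'][:,:,::-1])
E
```

```text
t: 2.2
position: [0.2972, 0.4486, 0.2312]
t: 2.62
position: [0.4004, 0.3076, 0.2316]
t: 3.03
position: [0.504, 0.1661, 0.2317]
t: 3.2
position: [0.5006, 0.1697, 0.2312]
ee_rot: [0.742, 0.67, -0.0, -0.0]
ft_force: [-0.2, -0.0, 0.3]
finger_gap: 0.0001
grip_force: 0.0
[[325.1922621    0.         277.25507111]
 [  0.         325.1922621  210.64731932]
 [  0.           0.           1.        ]] [[-1.000e-03 -9.495e-01 -3.139e-01  8.020e-02]
 [ 1.000e+00 -9.000e-04 -2.000e-04 -3.000e-04]
 [-1.000e-04 -3.139e-01  9.495e-01 -1.417e-01]
 [ 0.000e+00  0.000e+00  0.000e+00  1.000e+00]]
```

View pics/w1.png

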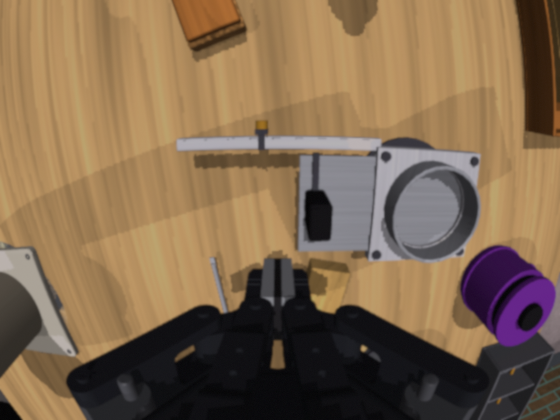

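Wrist view: mark bar at (262,150) inner end, pointer tip at (316,157), screws at (386,157), (475,161), (376,255), (470,257). I'll project these to the z = 73 mm plane.

```bash
cat >> h.py <<'E'
from scipy.spatial.transform import Rotation as Ro
def plane(d,uv,z):
    m=d['mtx'];uv=np.atleast_2d(uv);v=(uv-m[:2,2])/m[0,0];r=np.linalg.norm(v,axis=1,keepdims=True)
    ray=np.c_[np.sin(r)*v/r,np.cos(r)];H=d['he'];R=Ro.from_quat(d['q']).as_matrix()
    ray=(R@H[:3,:3]@ray.T).T;o=R@H[:3,3]+d['pos'];return o+ray*((z-o[2])/ray[:,2:])
E
python3 - <<'E'
from h import *
d=np.load('w1.npz')
im=d['image'];cv2.imwrite('pics/w1c.png',cv2.resize(im[110:270,170:330,::-1],None,fx=3.6,fy=3.6,interpolation=cv2.INTER_CUBIC))
P=plane(d,[[386,157],[475,161],[376,255],[470,257],[316,157],[262,150],[262,142]],.073);print(P.round(4));
c=P[:4].mean(0)
u=(P[1]+P[3]-P[0]-P[2]);print('centre',c.round(4),'yaw',np.arctan2(u[1],u[0]).round(3))
E
```

```text
[[0.6081 0.1944 0.073 ]
 [0.7125 0.1847 0.073 ]
 [0.5972 0.0911 0.073 ]
 [0.7178 0.0707 0.073 ]
 [0.5397 0.1997 0.073 ]
 [0.4903 0.2112 0.073 ]
 [0.4912 0.2187 0.073 ]]
centre [0.6589 0.1352 0.073 ] yaw -0.133
```

View pics/w1c.png

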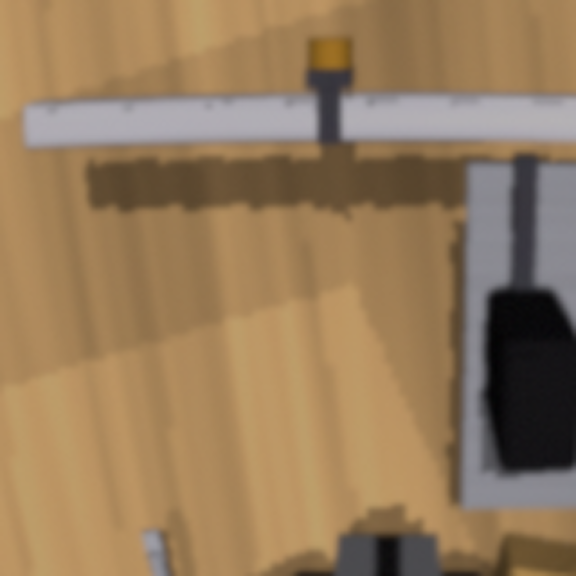

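```bash
for i in 1 2; do python3 -m crank '[[-0.763,0.455,0,0,0,0,0],[-0.763,0.455,0,0,0,0,0],[-0.763,0.455,0,0,0,0,0],[-0.763,0.455,0,0,0,0,0],[-0.763,0.455,0,0,0,0,0]]' |grep -E "^t|pos"; done
python3 -m crank '[[0,0,0.25,0,0,0,0],[0,0,0.5,0,0,0,0],[0,0,0.5,0,0,0,0],[0,0,0.5,0,0,0,0]]'
python3 - <<'E'
from cell import sensors,cams
import cv2,numpy as np
s=sensors.state();p=cams.grab_frame("wrist")
np.savez('w2',image=p['image'],mtx=p['mtx'],he=p['hand_eye'],pos=s['position'],q=s['ee_rot'])
cv2.imwrite('pics/w2.png',p['image'][:,:,::-1])
E
```

```text
t: 3.67
position: [0.5777, 0.0063, 0.2316]
t: 4.08
position: [0.6532, -0.155, 0.2314]
t: 4.42
position: [0.6474, -0.1492, 0.1259]
ee_rot: [0.741, 0.671, -0.003, -0.004]
ft_force: [-1.1, 0.4, 0.5]
finger_gap: 0.0001
grip_force: 0.0
```

View pics/w2.png

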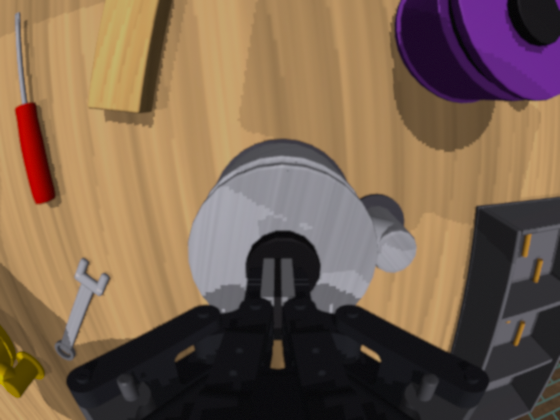

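The finger tips (277,265) are centred over the boss (283,268), so I'll press down in steps.

```bash
python3 -m crank '[[0,0,0.03,0,0,0,0],[0,0,0.06,0,0,0,0],[0,0,0.09,0,0,0,0],[0,0,0.11,0,0,0,0],[0,0,0.11,0,0,0,0]]' | grep -E "^t|pos|force"
python3 -m crank '[[0,0,0.01,0,0,0,0],[0,0,0.015,0,0,0,0],[0,0,0.015,0,0,0,0]]'| grep -E "^t|pos|force"
```

```text
t: 4.88
position: [0.6526, -0.152, 0.1107]
ft_force: [-0.0, 0.6, 0.9]
grip_force: 0.2
t: 5.13
position: [0.6525, -0.152, 0.108]
ft_force: [0.1, 3.0, 4.7]
grip_force: 2.1
```

```bash
for i in 1 2; do python3 -m crank '[[0,0,0.01,0,0,0,0],[0,0,0.01,0,0,0,0],[0,0,0.01,0,0,0,0]]'| grep -E "^t|pos|force"; done
```

```text
t: 5.38
position: [0.6526, -0.1521, 0.107]
ft_force: [-1.0, 3.5, 12.1]
grip_force: 6.0
t: 5.63
position: [0.6527, -0.1522, 0.1068]
ft_force: [-6.7, 4.5, 24.8]
grip_force: 12.6
```

```bash
python3 -m crank '[[0,0,-0.2,0,0,0,0],[0,0,-0.4,0,0,0,0],[0,0,-0.6,0,0,0,0],[0,0,-0.62,0,0,0,0.6]]' | grep -E "^t|pos|force"
for i in 1 2; do python3 -m crank '[[0.719,-0.368,0,0,0,0,0.6],[0.719,-0.368,0,0,0,0,0.6],[0.719,-0.368,0,0,0,0,0.6],[0.719,-0.368,0,0,0,0,0.6],[0.719,-0.368,0,0,0,0,0.6]]' |grep -E "^t|pos"; done
python3 -m crank '[[0,0,0.1,0,0,0,0.6],[0,0,0.2,0,0,0,0.6],[0,0,0.25,0,0,0,0.6],[0,0,0.25,0,0,0,0.6]]'
python3 - <<'E'
from cell import sensors,cams
import cv2,numpy as np
s=sensors.state();print(s['position'],s['ee_rot']);p=cams.grab_frame("wrist")
np.savez('w3',image=p['image'],mtx=p['mtx'],he=p['hand_eye'],pos=s['position'],q=s['ee_rot'])
cv2.imwrite('pics/w3.png',p['image'][:,:,::-1])
E
```

```text
t: 5.97
position: [0.655, -0.1535, 0.2353]
ft_force: [2.0, -0.3, 1.2]
grip_force: 0.0
t: 6.38
position: [0.5896, 0.0029, 0.2265]
t: 6.8
position: [0.5315, 0.1531, 0.2266]
t: 7.13
position: [0.5323, 0.1479, 0.1743]
ee_rot: [0.742, 0.67, -0.002, -0.001]
ft_force: [-1.0, 0.9, -0.2]
finger_gap: 0.0513
grip_force: 0.0
[0.53228719 0.14785131 0.17427912] [ 0.74195692  0.67044458 -0.0018198  -0.00082584]
```

View pics/w3.png

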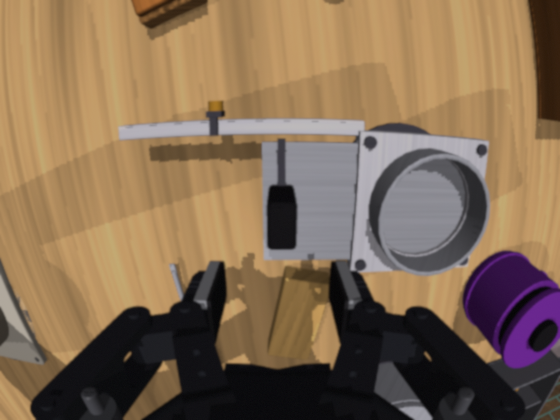

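The handle top spans about (268-296, 205-247), midway between the fingers (columns 222 and 333), and the mark is at (214,131). I'll check the handle centre, then descend.

```bash
python3 - <<'E'
from h import *
d=np.load('w3.npz')
P=plane(d,[[268,247],[296,247],[268,205],[296,205]],.119);print(P.round(4),P.mean(0))
P=plane(d,[[281,140],[214,135]],.073);print(P.round(4),(P[0]-P[1])@[.995,-.101,0])
E
python3 -m crank '[[0,0,0.15,0,0,0,0.6],[0,0,0.3,0,0,0,0.6],[0,0,0.45,0,0,0,0.6],[0,0,0.48,0,0,0,0.6],[0,0,0.48,0,0,0,0.6]]'
```

```text
[[0.5246 0.1381 0.119 ]
 [0.5431 0.1362 0.119 ]
 [0.5278 0.1672 0.119 ]
 [0.5455 0.1654 0.119 ]] [0.53526309 0.15171747 0.119     ]
[[0.54   0.2025 0.073 ]
 [0.4903 0.2121 0.073 ]] 0.050386165482270116
t: 7.6
position: [0.533, 0.148, 0.0794]
ee_rot: [0.742, 0.67, -0.001, -0.001]
ft_force: [0.6, 0.6, 1.3]
finger_gap: 0.0515
grip_force: 0.0
```

```bash
python3 -m crank '[[0,0,0,0,0,0,0],[0,0,0,0,0,0,0],[0,0,0,0,0,0,0],[0,0,0,0,0,0,0],[0,0,0,0,0,0,0]]' 60
python3 -m crank '[[0,0,0,0,0,0,0],[0,0,0,0,0,0,0],[0,0,0,0,0,0,0],[0,0,0,0,0,0,0]]'
```

```text
t: 8.02
position: [0.535, 0.1489, 0.0825]
ee_rot: [0.742, 0.67, 0.001, 0.001]
ft_force: [-0.9, -0.8, 6.0]
finger_gap: 0.0193
grip_force: 58.7
t: 8.35
position: [0.535, 0.1489, 0.0825]
ee_rot: [0.742, 0.671, 0.002, 0.001]
ft_force: [-1.3, -1.1, 6.7]
finger_gap: 0.0195
grip_force: 58.7
```

Gripped (19.5 mm gap, 58.7 N). Now pull along −tool y by 50.5 mm = 0.2525.

```bash
python3 -m crank '[[0,-0.05,0,0,0,0,0],[0,-0.10,0,0,0,0,0],[0,-0.15,0,0,0,0,0],[0,-0.20,0,0,0,0,0],[0,-0.2525,0,0,0,0,0]]' 
python3 -m crank '[[0,0,0,0,0,0,0],[0,0,0,0,0,0,0],[0,0,0,0,0,0,0],[0,0,0,0,0,0,0]]'
python3 - <<'E'
from cell import sensors,cams
import cv2,numpy as np
s=sensors.state();print(s['position'],s['ee_rot']);p=cams.grab_frame("wrist")
np.savez('w4',image=p['image'],mtx=p['mtx'],he=p['hand_eye'],pos=s['position'],q=s['ee_rot'])
cv2.imwrite('pics/w4.png',cv2.resize(p['image'][60:260,150:400,::-1],None,fx=3,fy=3,interpolation=cv2.INTER_CUBIC))
E
```

```text
t: 8.77
position: [0.4861, 0.1538, 0.0825]
ee_rot: [0.742, 0.671, 0.003, 0.002]
ft_force: [6.6, -5.7, 4.0]
finger_gap: 0.0194
grip_force: 61.0
t: 9.1
position: [0.4861, 0.1538, 0.0825]
ee_rot: [0.742, 0.671, 0.002, 0.002]
ft_force: [4.9, -4.3, 5.5]
finger_gap: 0.0192
grip_force: 61.2
[0.48607506 0.1538368  0.08245639] [0.74181836 0.67059448 0.00243808 0.00161776]
```

View pics/w4.png

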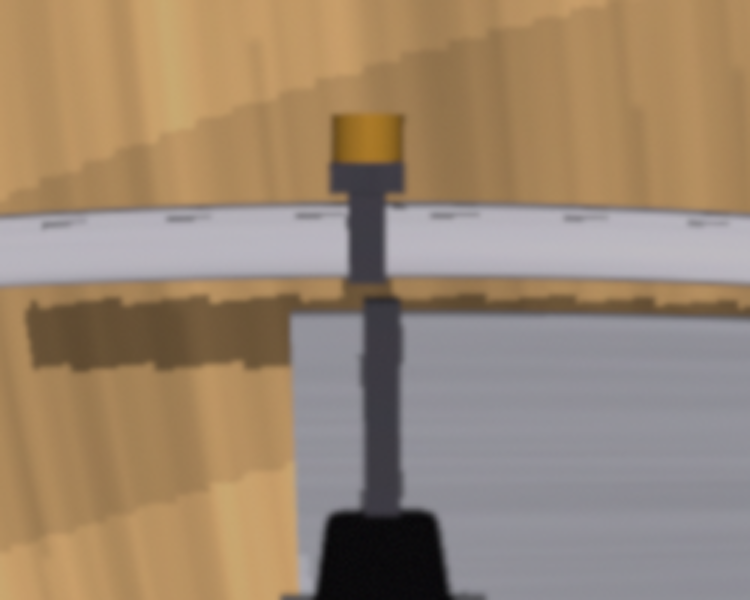

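The pointer (column 382) is 15 px short of the mark (367). The 6 mm bar is 37 px wide, so that is about 2.4 mm, and I'll pull that much further.

```bash
python3 -m crank '[[0,-0.006,0,0,0,0,0],[0,-0.012,0,0,0,0,0],[0,-0.012,0,0,0,0,0],[0,-0.012,0,0,0,0,0],[0,-0.012,0,0,0,0,0]]'
python3 - <<'E'
from cell import sensors,cams
import cv2,numpy as np
p=cams.grab_frame("wrist");q=cams.grab_frame("top")
a=cv2.resize(p['image'][110:180,220:330,::-1],None,fx=3.6,fy=3.6,interpolation=cv2.INTER_CUBIC)
b=cv2.resize(q['image'][110:180,300:410,::-1],None,fx=3.6,fy=3.6,interpolation=cv2.INTER_CUBIC)
cv2.imwrite('pics/w5.png',np.hstack([a,b]))
E
```

```text
t: 9.57
position: [0.4839, 0.1541, 0.0825]
ee_rot: [0.742, 0.671, 0.003, 0.002]
ft_force: [6.4, -4.1, 4.6]
finger_gap: 0.0192
grip_force: 61.3
```

View pics/w5.png

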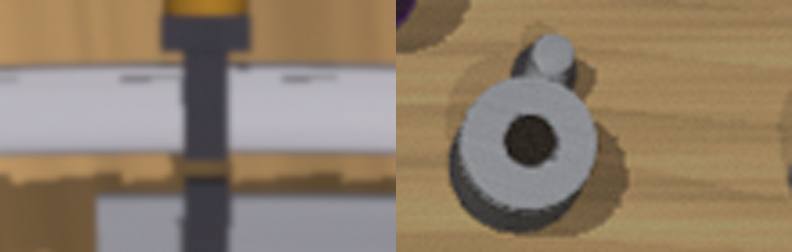

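The pointer and mark bars are now in one line (both at column ~207 of the crop), and the lid is seated. Handing in.

```bash
python3 -c "
from cell import ctrl
print(ctrl.job_done())"
```

```text
the job is handed in; nothing more can be done
None
```

I pressed the lid home while the gate was shut, pulled the slide until its pointer lined up with the mark, and handed the job in with the gripper still holding the handle; no pass/fail result was returned.

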